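# Put the collet set away

### The arm

A 6-joint arm with a two-finger parallel gripper is mounted at the origin on the work surface. World frame = base frame: x ahead of the robot, y to its left, z up, the work surface at z = 0. Lengths are in m, angles in rad, forces in N, time in s.
With the tool pointing down it reaches from about 0.3 to 0.825 m from the base axis. Payload 5.4 kg.
Tool frame: the origin (TCP) lies at the very end of the fingers, on their centre line; the grasp point (between the pads) lies 19 mm behind it; z points along the fingers, x is the direction in which the jaws open and shut, and the axes are right-handed (so a half turn about z gives the same grasp; the last joint's range is limited). The gripper opens to 92 mm and grips with 3 to 60 N. Pads are 20 mm wide; open, the fingers measure 128 mm over their backs; the gripper's body (75 mm by 189 mm) begins 69 mm behind the grasp point.
Start: joints at [-1.435, 0.158, 1.597, -0, 1.386, -0.21], TCP at [0.195, -0.541, 0.215] pointing down, gripper open.
Joint ranges: [-2.91, 2.91], [-0.94, 2.29], [0.18, 2.7], [-1.29, 4.43], [0.17, 2.64], [-3, 3]. Speed limits (rad/s): [2.57, 2.57, 3.14, 3.14, 3.14, 3.14].

### API

Orientations are given as a rotation vector (axis times angle).
In Python, from workcell import bot gives the robot as it stands. Calls block until the motion is done:
- bot.goto(position, orientation): joint-space move of the TCP to a pose.
- bot.line_to(position, rot=None, max_speed=0.15): straight line of the TCP; rot=None keeps the orientation; max_speed is the mean speed in m/s.
- bot.set_joints(angles): joint-space move.
- bot.set_gripper(opening, newtons=None): opening from 0.0 (shut) to 1.0 (fully open); newtons is the grip in N (None keeps the last); returns when the fingers have stopped.
- bot.hold(seconds).
- bot.inverse_kinematics(position, orientation): joint angles nearest the present ones, or None.
- bot.read_camera(name): name is "scene" or "top"; returns a dict with "pixels" (384x512x3 uint8, blue, green, red), "fx", "fy", "cx", "cy" (pixels), "R" (3x3) and "t" (3): a world point X has camera coordinates R X + t. Camera axes: x right, y down, z forward; pixel columns grow to the right and rows downward; lengths in m; the calibration is good to about 2 mm. A picture is of the moment at which its call begins. There is no depth.
A pose or a line that the arm cannot do raises bot.MotionError and nothing moves.
- bot.job_done(): hands the job in, once; it reports no verdict.
Readings, each from a call of its own:
- bot.current_clock(): time.
- bot.current_joints(): joint angles.
- bot.current_joint_vel(): joint speeds.
- bot.current_effort(): joint torques, N m.
- bot.current_ee_pos(): TCP position.
- bot.current_tool_rot(): TCP orientation.
- bot.current_contact_force(): force on the tool from outside, world axes, zero at the start.
- bot.current_ft_torque(): the same for the moment, N m.
- bot.current_opening(): opening from 0.0 (shut) to 1.0 (fully open).
Only numpy, scipy, OpenCV 4.12 (cv2) and the standard library are available. Lean on these libraries where they do the work, as an engineer would, in place of code of your own. Each camera call takes 0.05 s, during which the arm holds its last target. There are 200 camera calls.

### The job

Put the collet set away. Stand the four steel collets upright on the rail's marks, one to a mark and centred on it, in order of size: the smallest on the mark next to the red tag, growing to the largest at the other end. The brass test plug goes into its wooden case: slide the cover back, put the plug in, and slide the cover fully shut again.

Things in the scene. Friction and masses are not known exactly. Their poses are not given: they have to be found in the camera images.
- collet_1: Round steel collet (waisted sleeve with a dark bore and slits in its top), the smallest of four: 24 mm in diameter over the upper 60% of its height, 40 mm tall, foot 19 mm across, about 70 g. It stands upright on the bench. Origin: centre of its underside, z up along its axis.
- collet_2: Round steel collet (waisted sleeve with a dark bore and slits in its top), second smallest of four: 34 mm in diameter over the upper 60% of its height, 46 mm tall, foot 27 mm across, about 140 g. It stands upright on the bench. Origin: centre of its underside, z up along its axis.
- collet_3: Round steel collet (waisted sleeve with a dark bore and slits in its top), second largest of four: 44 mm in diameter over the upper 60% of its height, 52 mm tall, foot 35 mm across, about 260 g. It stands upright on the bench. Origin: centre of its underside, z up along its axis.
- collet_4: Round steel collet (waisted sleeve with a dark bore and slits in its top), the largest of four: 54 mm in diameter over the upper 60% of its height, 58 mm tall, foot 43 mm across, about 420 g. It stands upright on the bench. Origin: centre of its underside, z up along its axis.
- plug: Brass test plug, plain round with a green disc on its top: 26 mm in diameter over its upper 24 mm, 22 mm at the foot, 36 mm tall, 80 g, standing upright on the bench. Origin: centre of its underside, z up along its axis.
- rail: Collet rail: fixed flat black bar, 80 mm (its x) by 372 mm (its y), top 18 mm above the bench, no raised edges. Four grey marks with white rings, 64 mm across, at y = -108, -36, 36 and 108 mm, x = 0. A red tag lies at one end, a blue one at the other (y = 165 and -165 mm; which is where changes). Origin: centre of the underside; x roughly away from the robot.
- red_tag: Red round tag, 26 mm across, 4 mm thick, fixed on top of the rail at one of its ends, 57 mm from the centre of the nearest mark (the others 129, 201 and 273 mm). It marks the small end. Origin: centre of its underside, on the rail's top.
- case: Fixed square wooden case for the test plug, 92 x 92 mm outside, 48 mm tall, walls 6 mm, floor 5 mm thick (80 x 80 x 43 mm inside). Flat plywood cover on top, which slides along the case's +x (away from the robot). Origin: centre of the underside.
- cover (a joint): Travel of the case's sliding cover in m: 0 = fully shut (stop), 0.085 = fully open (stop); it opens towards the case's +x, needs about 1.5 N and stays where it is left. The cover is 92 mm long (x) by 88 mm wide (y), 5 mm thick, its top 53.5 mm above the bench. It starts shut or up to 12 mm ajar.
- cover_grip (a point): Point in the orange grip bar of the cover: bar 12 mm thick (along the case's x), 44 mm long (along the case's y), standing 26 mm up from the cover to 79.5 mm above the bench. The point lies in the middle of the bar, 7 mm below its top, 25 mm to the case's -x of the cover's middle; it moves with the cover.
Things that resemble listed ones, but are neither listed nor needed, are in the scene too. Leave any blue look-alike of the collet_3 alone.

How it is judged:
By the outcome, as a careful person would: the job done as asked, in the order asked, and still so for the second after the job is handed in, with the robot touching nothing.
It also fails if it takes over 134 s, if anything falls off the work surface, if the arm or the gripper's body presses on something with over 40 N, if the wrist force passes 120 N, or if a joint passes its speed limit or range.

## Working session

There is one attempt and no reset: what is moved stays moved. The work goes in short steps, each a Python script; the robot and the scene stay as the last script left them, time stands still between calls to the robot, and variables do not carry over. Pictures are saved under pics/ and viewed, about 12 in all and at most 16, crops included, and the job is handed in when it is done.

```bash
ls; mkdir -p pics; python3 - <<'E'
from workcell import bot
import cv2,numpy as np
for n in("scene","top"):
    c=bot.read_camera(n);cv2.imwrite(f"pics/{n}0.png",c["pixels"])
    print(n,c["fx"],c["fy"],c["cx"],c["cy"],np.round(c["R"],4).tolist(),np.round(c["t"],4).tolist(), "pos",np.round(-np.array(c["R"]).T@c["t"],3))
print(bot.current_clock(),bot.current_tool_rot(),bot.current_opening())
E
```

```text
pics
scene 362.98581674201534 362.98581674201534 252.22430920819855 192.68187535015792 [[-0.6399, 0.7683, 0.011], [0.473, 0.4052, -0.7824], [-0.6056, -0.4955, -0.6227]] [0.3114, -0.1925, 1.2228] pos [1.031 0.445 0.607]
top 384.0230916912329 384.0230916912329 258.5558599502515 189.18821746785295 [[0.0331, -0.9994, -0.0043], [-0.9792, -0.0316, -0.2003], [0.2001, 0.0108, -0.9797]] [-0.0086, 0.5285, 0.9509] pos [ 0.328 -0.002  1.037]
0.1 [-2.56945528e+00  1.80541892e+00  1.84857366e-03] 0.9985830647869
```

View pics/top0.png

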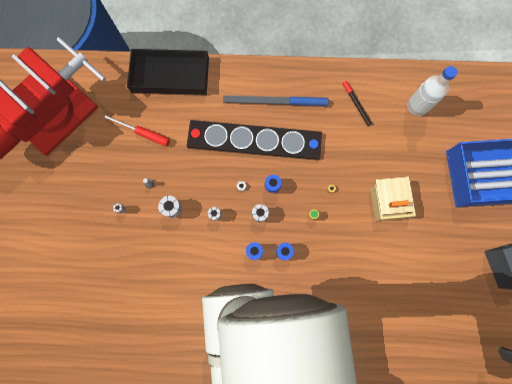

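View pics/scene0.png

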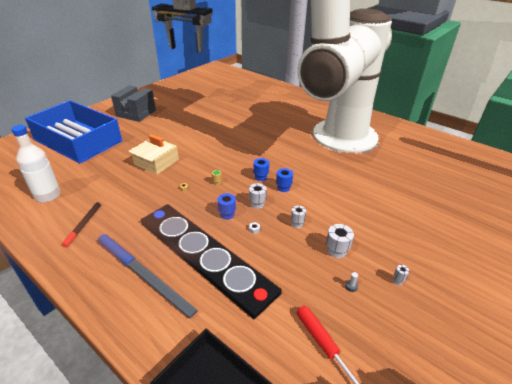

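The top view shows the rail with the red tag at (196,133) and blue at (314,144). The collets are, smallest to largest, at about (118,208), (214,213), (260,212) and (169,206). The plug is at (314,214) and the case at (395,199). The low ring at (241,186), the stud at (149,183), the brass nut at (332,188) and the blue sleeves look like distractors. Next I'll measure in both views.

```bash
cat > h.py <<'E'
import cv2,numpy as np
from workcell import bot
def ray(c,u,v):
    R=np.array(c["R"]);o=-R.T@np.array(c["t"])
    d=R.T@np.array([(u-c["cx"])/c["fx"],(v-c["cy"])/c["fy"],1.]);return o,d/np.linalg.norm(d)
def onz(c,u,v,z):
    o,d=ray(c,u,v);return (o+d*(z-o[2])/d[2])[:2]
def proj(c,X):
    x=np.array(c["R"])@np.array(X)+np.array(c["t"]);return c["fx"]*x[0]/x[2]+c["cx"],c["fy"]*x[1]/x[2]+c["cy"]
def tri(a,b):
    (o,d),(p,e)=a,b;s=np.linalg.lstsq(np.c_[d,-e],p-o,rcond=None)[0]
    P,Q=o+d*s[0],p+e*s[1];return (P+Q)/2,np.linalg.norm(P-Q)
E
python3 - <<'E'
from h import *
top=bot.read_camera("top");sc=bot.read_camera("scene")
t=top["pixels"];hsv=cv2.cvtColor(t,cv2.COLOR_BGR2HSV)
def blobs(m,mn=8):
    n,l,s,ce=cv2.connectedComponentsWithStats(m.astype(np.uint8));return [(s[i],ce[i]) for i in range(1,n) if s[i][4]>=mn]
roi=np.zeros(t.shape[:2],bool);roi[115:265,100:425]=1
H,S,V=cv2.split(hsv)
for nm,m in dict(silver=(S<60)&(V>110),red=((H<6)|(H>174))&(S>170)&(V>150),blue=(H>100)&(H<130)&(S>150)&(V>90),green=(H>45)&(H<80)&(S>120),orange=(H>5)&(H<16)&(S>200)&(V>180),wood=(H>18)&(H<32)&(V>170)&(S<150)).items():
    for s,ce in blobs(m&roi): print(nm,s.tolist(),ce.round(1),onz(top,*ce,0.02).round(3))
a=cv2.resize(t[170:235,100:265],None,fx=4.6,fy=4.6,interpolation=cv2.INTER_CUBIC)
b=cv2.resize(t[170:235,265:430],None,fx=4.6,fy=4.6,interpolation=cv2.INTER_CUBIC)
cv2.imwrite("pics/c1.png",np.vstack([a,b])[:600])
g=sc["pixels"]
a=cv2.resize(g[130:300,120:420],None,fx=2.6,fy=2.6,interpolation=cv2.INTER_CUBIC);cv2.imwrite("pics/c2.png",a)
E
```

```text
silver [105, 115, 30, 14, 76] [118.8 121.8] [0.716 0.408]
silver [204, 124, 24, 23, 425] [215.6 135. ] [0.686 0.134]
silver [230, 126, 23, 23, 424] [241.1 137.2] [0.681 0.062]
silver [256, 129, 23, 22, 420] [267.  139.6] [ 0.677 -0.01 ]
silver [281, 131, 24, 23, 428] [292.8 141.9] [ 0.672 -0.081]
silver [143, 178, 9, 9, 32] [145.9 181.4] [0.547 0.316]
silver [395, 178, 6, 22, 73] [397.6 188. ] [ 0.551 -0.366]
silver [237, 181, 10, 10, 64] [241.2 185.6] [0.544 0.056]
silver [376, 180, 17, 34, 255] [383.9 196.7] [ 0.526 -0.329]
silver [158, 196, 21, 21, 270] [168.6 206. ] [0.482 0.249]
silver [113, 203, 9, 10, 55] [117.3 207.5] [0.473 0.386]
silver [252, 204, 17, 18, 191] [259.9 212.7] [0.471 0.003]
silver [208, 207, 13, 14, 106] [213.8 213.3] [0.466 0.126]
red [134, 126, 34, 20, 282] [151.2 135.4] [0.679 0.313]
red [191, 129, 9, 9, 65] [195.  132.8] [0.69  0.192]
blue [309, 139, 9, 10, 67] [313.2 143.6] [ 0.669 -0.138]
blue [265, 175, 16, 17, 161] [272.5 183.2] [ 0.553 -0.028]
blue [246, 243, 17, 16, 151] [254.1 250.7] [0.371 0.015]
blue [277, 243, 17, 17, 161] [284.6 251.1] [ 0.372 -0.065]
green [311, 211, 7, 6, 33] [314.1 213.3] [ 0.474 -0.141]
wood [371, 177, 44, 43, 1326] [391.6 197.4] [ 0.524 -0.349]
wood [328, 185, 8, 7, 29] [331.3 187.9] [ 0.545 -0.188]
wood [311, 209, 8, 8, 13] [315.8 211.8] [ 0.479 -0.146]
wood [309, 212, 4, 7, 11] [310.3 215.5] [ 0.468 -0.131]
```

View pics/c1.png

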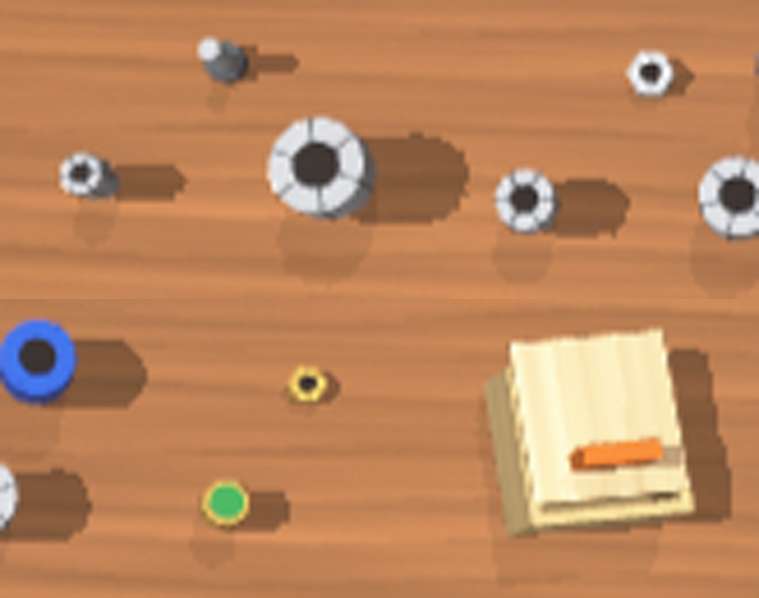

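View pics/c2.png

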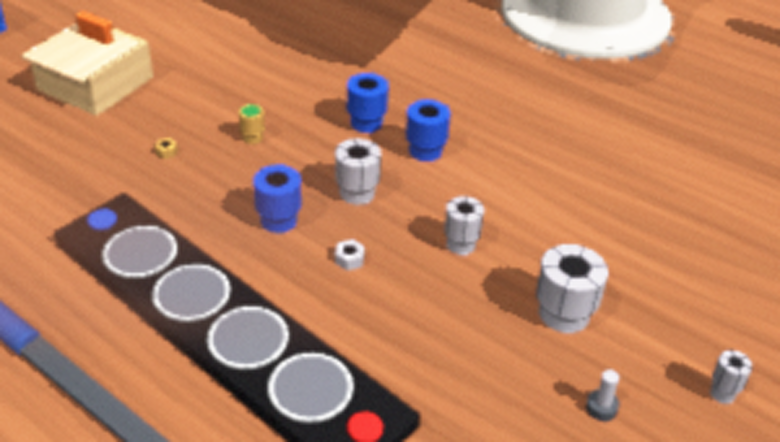

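The crops confirm which collet is which, and show the ring as a hex nut, all bores dark at the top faces, and the cover nearly shut. Next I'll triangulate bore centres, marks, plug and case.

```bash
python3 - <<'E'
from h import *
top=bot.read_camera("top");sc=bot.read_camera("scene")
def sub(c,u,v,r,f,k=6):
    p=c["pixels"];x0,y0=int(u-r),int(v-r);q=cv2.resize(p[y0:int(v+r)+1,x0:int(u+r)+1],None,fx=k,fy=k,interpolation=cv2.INTER_CUBIC)
    m=f(q).astype(np.uint8);n,l,s,ce=cv2.connectedComponentsWithStats(m)
    if n<2:return None
    i=1+np.argmin(np.linalg.norm(ce[1:]-np.array(m.shape[::-1])/2,axis=1)-s[1:,4]**.5)
    return (ce[i]+.5)/k-.5+[x0,y0],s[i][4]/k**2
dark=lambda q:q.max(2)<95
green=lambda q:(q[...,1]>1.4*q[...,2])&(q[...,1]>1.3*q[...,0])
for n,h,a,b,f,r in [("c1",.04,(117.6,207.5),(402,268.5),dark,3),("c2",.046,(213.8,213.3),(298.5,210),dark,4.5),("c3",.052,(260,212.5),(257.5,188),dark,6),("c4",.058,(168.6,205.8),(341,232),dark,7),("plug",.036,(314.1,213.8),(216.5,172),green,6)]:
    A=sub(top,*a,r,f);B=sub(sc,*b,r+1,f);print(n,A,B)
    if A and B:
        P,e=tri(ray(top,*A[0]),ray(sc,*B[0]));print("   tri",P.round(4),"gap",e.round(4),"h",h,"top@h",onz(top,*A[0],h).round(4),"sc@h",onz(sc,*B[0],h).round(4))
t=top["pixels"];hsv=cv2.cvtColor(t,cv2.COLOR_BGR2HSV);H,S,V=cv2.split(hsv)
def marks(c,pts,R=17):
    g=c["pixels"].min(2)
    for u,v in pts:
        m=np.zeros(g.shape,np.uint8);m[v-R:v+R,u-R-3:u+R+3]=(g[v-R:v+R,u-R-3:u+R+3]>85)
        cs=max(cv2.findContours(m,0,1)[0],key=cv2.contourArea);e=cv2.fitEllipse(cs)
        P=[onz(c,*q[0],.018) for q in cs];cc,rr=cv2.minEnclosingCircle(np.array(P,np.float32));print("mark",np.round(cc,4),"r",round(rr,4))
marks(top,[(215,135),(241,137),(267,140),(293,142)],14)
marks(sc,[(239,278),(215,260),(191,243),(173,227)],12)
m=((H>16)&(H<34)&(V>205)&(S<140)).astype(np.uint8);m[:, :360]=0;m[:,430:]=0
o=((H>4)&(H<16)&(S>185)&(V>150)).astype(np.uint8);o[:, :380]=0;o[:,420:]=0;o[:190]=0;o[220:]=0
for nm,z,mm in(("cover",.0535,cv2.morphologyEx(m|o,cv2.MORPH_CLOSE,np.ones((5,5)))),("bar",.0795,o)):
    cs=max(cv2.findContours(mm,0,1)[0],key=cv2.contourArea);P=np.array([onz(top,*q[0],z) for q in cs],np.float32)
    print(nm,cv2.minAreaRect(P),cs[:,0].min(0),cs[:,0].max(0));print(cv2.boxPoints(cv2.minAreaRect(P)).round(3).tolist())
q=cv2.cvtColor(sc["pixels"],cv2.COLOR_BGR2HSV);o2=((q[...,0]>4)&(q[...,0]<16)&(q[...,1]>185)&(q[...,2]>150));o2[:130]=0;o2[150:]=0;o2[:,:140]=0;o2[:,170:]=0
y,x=np.nonzero(o2);y1,x1=np.nonzero(o);print("bar tri",len(x),tri(ray(top,x1.mean(),y1.mean()),ray(sc,x.mean(),y.mean())))
E
```

```text
c1 (array([117.01857143, 207.11190476]), np.float64(9.722222222222221)) (array([402.56400966, 268.86996779]), np.float64(11.5))
   tri [0.4713 0.3784 0.0404] gap 0.0014 h 0.04 top@h [0.4711 0.3792] sc@h [0.4714 0.3777]
c2 (array([213.52385025, 212.73441657]), np.float64(24.36111111111111)) (array([298.46286232, 209.57457729]), np.float64(15.333333333333334))
   tri [0.464  0.1229 0.0474] gap 0.0018 h 0.046 top@h [0.4637 0.1238] sc@h [0.4631 0.1213]
c3 (array([259.92995323, 211.88424745]), np.float64(43.55555555555556)) (array([257.18924003, 188.07411588]), np.float64(24.61111111111111))
   tri [0.4694 0.0023 0.0534] gap 0.002 h 0.052 top@h [0.469  0.0031] sc@h [4.684e-01 2.000e-04]
c4 (array([168.23415895, 205.29980534]), np.float64(68.97222222222223)) (array([340.53856251, 232.03253157]), np.float64(65.25))
   tri [0.4778 0.2394 0.059 ] gap 0.0017 h 0.058 top@h [0.4776 0.2404] sc@h [0.4774 0.2383]
plug (array([313.88122172, 213.58999497]), np.float64(36.833333333333336)) (array([216.01371636, 172.11645963]), np.float64(17.88888888888889))
   tri [ 0.4717 -0.1391  0.038 ] gap 0.0021 
[... 311 characters left out ...]
5184944272041321, -0.34512150287628174), (0.10488398373126984, 0.09200002998113632), 7.247045516967773) [375 177] [415 218]
[[0.460999995470047, -0.3059999942779541], [0.47200000286102295, -0.3970000147819519], [0.5759999752044678, -0.3840000033378601], [0.5649999976158142, -0.2930000126361847]]
bar ((0.4982801377773285, -0.34653711318969727), (0.010574753396213055, 0.04637671634554863), 7.0875067710876465) [390 201] [408 206]
[[0.49000000953674316, -0.3240000009536743], [0.4959999918937683, -0.3700000047683716], [0.5059999823570251, -0.36899998784065247], [0.5009999871253967, -0.3230000138282776]]
bar tri 87 (array([ 0.50059928, -0.35033626,  0.0688193 ]), np.float64(0.0014263871370225809))
```

The measurements are consistent: triangulated heights match within 2 mm, mark spacing is 72 mm, the bar is 12 × 46 mm, and the cameras disagree by about 2 mm in y. I'll start with collet_1.

```bash
cat >> h.py <<'E'
from scipy.spatial.transform import Rotation as Ro
def down(a,p):
    best=None
    for k in(0,np.pi,-np.pi):
        x=np.array([np.cos(a+k),np.sin(a+k),0]);z=np.array([0,0,-1.])
        r=Ro.from_matrix(np.c_[x,np.cross(z,x),z]).as_rotvec()
        q=bot.inverse_kinematics(p,r)
        if q is not None:
            d=np.abs(np.array(q)-bot.current_joints()).max()
            if best is None or d<best[0]:best=(d,r)
    return best[1]
YAW=-0.0633
def mark(i): # i=0 at red tag
    s=.108-.072*i;return np.array([.6799+.0633*s,.0257+.998*s])
def pick(xy,g,dia,a=YAW,N=30,up=.12):
    p=[*xy,up];bot.goto(p,down(a,p));bot.set_gripper(min(1,(dia+.018)/.092),N)
    bot.line_to([*xy,g-.019],max_speed=.2);bot.set_gripper(0,N)
    o=bot.current_opening()*.092;bot.line_to(p,max_speed=.25);print("grip",round(o,4),"after lift",round(bot.current_opening()*.092,4),"exp",dia)
    return abs(bot.current_opening()*.092-dia)<.004
def place(xy,g,dia,zf,a=YAW,up=.13):
    p=[*xy,up];bot.goto(p,down(a,p));z=zf+g-.019
    bot.line_to([*xy,z+.012],max_speed=.2);bot.line_to([*xy,z+.0005],max_speed=.04)
    print("F",np.round(bot.current_contact_force(),1),bot.current_ee_pos().round(4) if hasattr(bot.current_ee_pos(),'round') else bot.current_ee_pos())
    bot.set_gripper(min(1,(dia+.018)/.092));bot.line_to(p,max_speed=.25)
C=[((.4713,.3784),.029,.024),((.464,.1229),.033,.034),((.4694,.0023),.038,.044),((.4778,.2394),.044,.054)]
E
python3 - <<'E'
from h import *
xy,g,d=C[0];t0=bot.current_clock()
if pick(xy,g,d): place(mark(0),g,d,.018)
print(bot.current_clock()-t0)
top=bot.read_camera("top");sc=bot.read_camera("scene")
a=cv2.resize(top["pixels"][110:235,100:330],None,fx=2.6,fy=2.6,interpolation=cv2.INTER_CUBIC)
b=cv2.resize(sc["pixels"][200:320,130:310],None,fx=2.6,fy=2.6,interpolation=cv2.INTER_CUBIC)
b=cv2.copyMakeBorder(b,0,0,0,a.shape[1]-b.shape[1],0);cv2.imwrite("pics/p1.png",np.vstack([a,b])[:600])
E
```

```text
grip 0.0231 after lift 0.0232 exp 0.024
F [ 0.3 -0.1  3.4] [0.6877 0.1335 0.0295]
9.2333
```

View pics/p1.png

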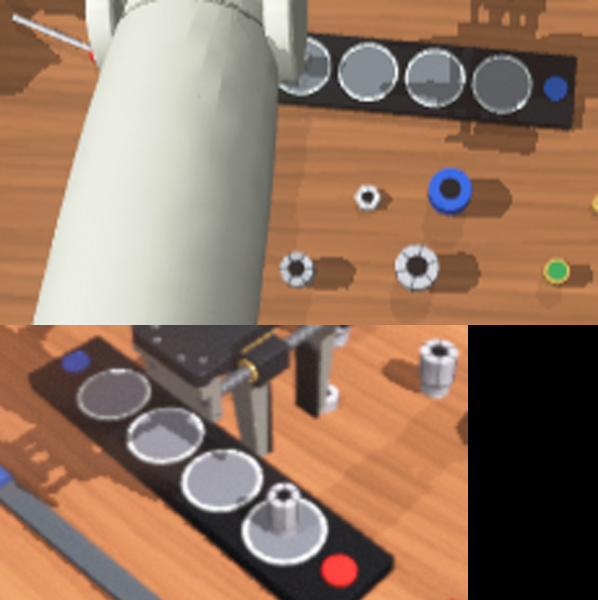

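Collet_1 stands on the mark next to the red tag in the scene crop at (283,505). The other three next.

```bash
python3 - <<'E'
from h import *
for i in(1,2,3):
    xy,g,d=C[i]
    if not pick(xy,g,d): print("FAILED",i);break
    place(mark(i),g,d,.018)
print(bot.current_clock())
p=[.42,-.34,.16];bot.goto(p,down(.12,p))   # towards the case, out of view of the rail
top=bot.read_camera("top");sc=bot.read_camera("scene")
cv2.imwrite("pics/topA.png",top["pixels"]);cv2.imwrite("pics/scA.png",sc["pixels"])
a=cv2.resize(top["pixels"][110:235,150:420],None,fx=2.4,fy=2.4,interpolation=cv2.INTER_CUBIC)
b=cv2.resize(sc["pixels"][180:320,120:370],None,fx=2.1,fy=2.1,interpolation=cv2.INTER_CUBIC)
b=cv2.copyMakeBorder(b,0,0,0,a.shape[1]-b.shape[1],0);cv2.imwrite("pics/p2.png",np.vstack([a,b])[:600])
E
```

```text
grip 0.0331 after lift 0.0328 exp 0.034
F [ 0.8 -0.5  1.2] [0.683  0.0616 0.0333]
grip 0.0431 after lift 0.0433 exp 0.044
F [ 1.5 -0.  -0.4] [ 0.6784 -0.0104  0.0383]
grip 0.0535 after lift 0.0533 exp 0.054
F [ 1.3  0.5 -2.3] [ 0.674  -0.0824  0.0445]
27.6583
```

View pics/p2.png

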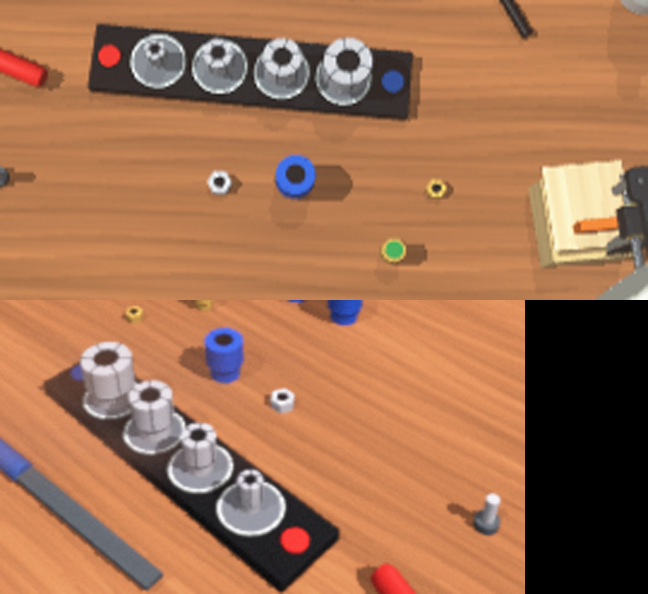

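All four stand in order on their marks, growing from the red tag at (109,56) in the crop. Now I'll check the centring numerically in each view.

```bash
python3 - <<'E'
from h import *
top=bot.read_camera("top");sc=bot.read_camera("scene")
M=[(.6866,.1347),(.6824,.0625),(.6777,-.009),(.6730,-.0803)]
hs=[.040,.046,.052,.058];k=6
def bore(c,X,r):
    u,v=proj(c,X);x0,y0=int(u-r),int(v-r);q=cv2.resize(c["pixels"][y0:int(v+r)+2,x0:int(u+r)+2],None,fx=k,fy=k,interpolation=cv2.INTER_CUBIC)
    m=(q.max(2)<95).astype(np.uint8);n,l,s,ce=cv2.connectedComponentsWithStats(m)
    i=1+np.argmin(np.linalg.norm(ce[1:]-np.array(m.shape[::-1])/2,axis=1)-s[1:,4]**.5)
    return (ce[i]+.5)/k-.5+[x0,y0]
for i in range(4):
    z=.018+hs[i];m=mark(i)
    A=bore(top,[*m,z],3+i);B=bore(sc,[*m,z],3+i)
    P,e=tri(ray(top,*A),ray(sc,*B))
    print(i+1,"tri",P.round(4),"z exp",round(z,3),"vs mark",((P[:2]-m)*1e3).round(1),"top-only vs top mark mm",((onz(top,*A,z)-M[i])*1e3).round(1))
E
```

```text
1 tri [0.6869 0.1331 0.0587] z exp 0.058 vs mark [ 0.2 -0.4] top-only vs top mark mm [ 0.1 -0.8]
2 tri [0.6823 0.0617 0.0652] z exp 0.064 vs mark [0.1 0. ] top-only vs top mark mm [-0.2 -0.1]
3 tri [ 0.6779 -0.0101  0.0709] z exp 0.07 vs mark [0.3 0.1] top-only vs top mark mm [-0.2 -0.3]
4 tri [ 0.6734 -0.0823  0.0772] z exp 0.076 vs mark [ 0.3 -0.3] top-only vs top mark mm [-0.  -1.3]
```

Every collet is within about 1 mm of its mark. Now I'll open the cover.

```bash
cat >> h.py <<'E'
CY=.125;U=np.array([np.cos(CY),np.sin(CY),0])
def push(s,n,step,lim):
    f0=np.array(bot.current_contact_force())@U
    for i in range(n):
        p=np.array(bot.current_ee_pos()) if i==0 else p
        p=p+s*step*U;bot.line_to(p,max_speed=.03);f=np.array(bot.current_contact_force())@U
        if -s*(f)>lim: print("stop at",i,"f",round(f,1));break
    e=np.array(bot.current_ee_pos());print("f",round(f,1),"cmd",p.round(4),"ee",e.round(4));return e
E
python3 - <<'E'
from h import *
b=np.array([.499,-.349,.058]);p=[*b[:2],.13];bot.goto(p,down(CY,p));bot.set_gripper(.042/.092,20)
bot.line_to(b,max_speed=.15);bot.set_gripper(0,20);print("bar",bot.current_opening()*.092,np.round(bot.current_contact_force(),1))
bot.line_to(b+.066*U,max_speed=.08);print(np.round(bot.current_contact_force(),1))
e=push(1,16,.002,8)
bot.set_gripper(.042/.092);bot.line_to([e[0],e[1],.16],max_speed=.25)
p=[.4717,-.1391,.12];bot.goto(p,down(CY,p))
top=bot.read_camera("top");sc=bot.read_camera("scene")
a=cv2.resize(top["pixels"][160:235,340:440],None,fx=4,fy=4,interpolation=cv2.INTER_CUBIC);b=cv2.resize(sc["pixels"][110:185,100:200],None,fx=4,fy=4,interpolation=cv2.INTER_CUBIC)
cv2.imwrite("pics/p3.png",np.hstack([a,b]));print(bot.current_clock())
E
```

```text
bar 0.011883009827382326 [0.5 0.8 2.2]
[0.8 1.7 5.2]
stop at 5 f -13.3
f -13.3 cmd [ 0.5772 -0.3393  0.0585] ee [ 0.5735 -0.3397  0.0584]
36.1
```

View pics/p3.png

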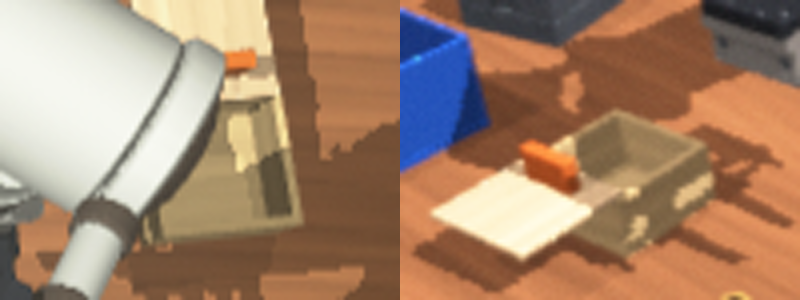

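The cover is fully open against its stop, so the case centre is about (0.514,-0.347). I'll pick up the plug and move aside, then check the interior walls before inserting.

```bash
python3 - <<'E'
from h import *
ok=pick((.4717,-.1391),.026,.026,a=CY+np.pi/2,N=20,up=.15)
p=[.46,-.08,.16];bot.goto(p,down(CY+np.pi/2,p))
top=bot.read_camera("top");cv2.imwrite("pics/topB.png",top["pixels"])
k=9;x0,y0=365,170
q=cv2.resize(top["pixels"][y0:y0+60,x0:x0+60],None,fx=k,fy=k,interpolation=cv2.INTER_CUBIC)
c=np.array([.5140,-.3472]);V=np.array([-U[1],U[0]])
for s,z,col in((.046,.048,(255,0,255)),(.040,.048,(0,255,0)),(.040,.005,(255,255,0))):
    P=[proj(top,[*(c+a*s*U[:2]+b*s*V),z]) for a,b in((1,1),(1,-1),(-1,-1),(-1,1))]
    cv2.polylines(q,[np.int32([((u-x0+.5)*k,(v-y0+.5)*k) for u,v in P])],True,col,1)
cv2.imwrite("pics/p4.png",q);print(bot.current_clock())
E
```

```text
grip 0.0254 after lift 0.0253 exp 0.026
40.15
```

View pics/p4.png

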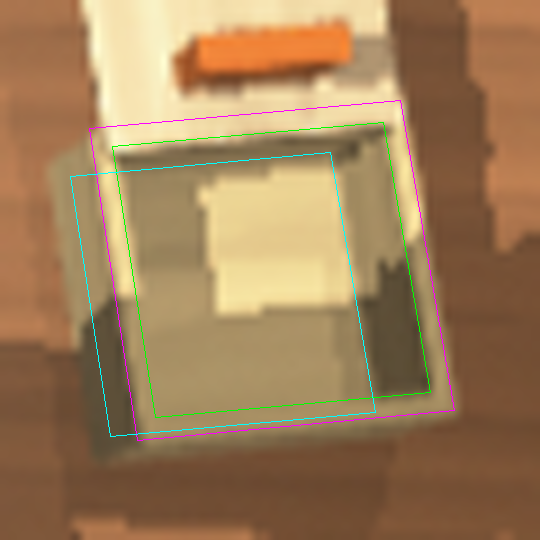

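The projected outer and inner rims fit the picture within about 1–2 mm: outer corner at (453,410), inner corner at (430,392). Inserting the plug.

```bash
python3 - <<'E'
from h import *
a=CY+np.pi/2;c=np.array([.5140,-.3472]);g=.026
p=[*c,.15];bot.goto(p,down(a,p))
bot.line_to([*c,.05],max_speed=.2);print(np.round(bot.current_contact_force(),1))
bot.line_to([*c,.005+g-.019+.001],max_speed=.06);print(np.round(bot.current_contact_force(),1),np.round(bot.current_ee_pos(),4))
bot.set_gripper(.033/.092);print(np.round(bot.current_contact_force(),1),bot.current_opening()*.092)
bot.line_to([*c,.15],max_speed=.2)
p=[.46,-.12,.18];bot.goto(p,down(a,p))
k=5;t=bot.read_camera("top")["pixels"][160:230,365:435];s=bot.read_camera("scene")["pixels"][120:190,115:185]
cv2.imwrite("pics/p5.png",np.hstack([cv2.resize(i,None,fx=k,fy=k,interpolation=cv2.INTER_CUBIC) for i in(t,s)]));print(bot.current_clock())
E
```

```text
[ 0.1 -0.3 -0.6]
[-1.8  2.4  4.5] [ 0.5136 -0.3467  0.0129]
[ 0.3 -0.1  0.5] 0.03325993662565537
44.8167
```

View pics/p5.png

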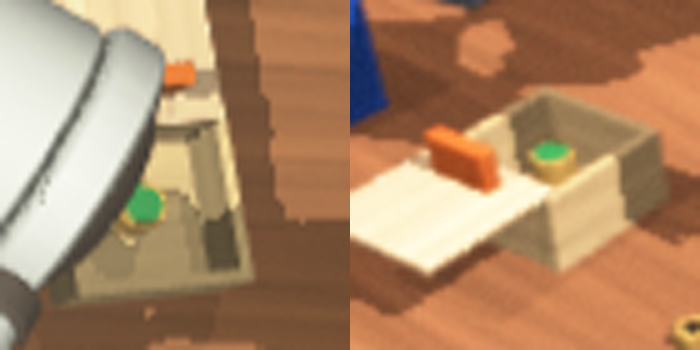

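The plug stands upright inside the case, with its green disc at (550,152) in the scene crop. Now I'll close the cover, gripping the bar at (0.5735,-0.3397).

```bash
python3 - <<'E'
from h import *
b=np.array([.5735,-.3397,.058]);p=[*b[:2],.15];bot.goto(p,down(CY,p));bot.set_gripper(.042/.092,20)
bot.line_to(b,max_speed=.15);bot.set_gripper(0,20);print("bar",bot.current_opening()*.092,np.round(bot.current_contact_force(),1))
bot.line_to(b-.078*U,max_speed=.08);print(np.round(bot.current_contact_force(),1))
e=push(-1,14,.002,12);print("expected shut",(b-.085*U).round(4),"travel",(b-e)@U)
bot.set_gripper(.042/.092);bot.line_to([e[0],e[1],.15],max_speed=.25)
p=[.35,-.15,.25];bot.goto(p,down(CY,p));bot.hold(.5)
t=bot.read_camera("top")["pixels"];s=bot.read_camera("scene")["pixels"];k=4
cv2.imwrite("pics/p6.png",np.hstack([cv2.resize(i,None,fx=k,fy=k,interpolation=cv2.INTER_CUBIC) for i in(t[160:240,350:440],s[110:190,105:195])]))
cv2.imwrite("pics/topF.png",t);cv2.imwrite("pics/p7.png",s);print(bot.current_clock())
E
```

```text
bar 0.011636184165268059 [-1.4  0.   2.7]
[-1.5 -0.1  5.5]
stop at 4 f 12.7
f 12.7 cmd [ 0.4862 -0.351   0.0583] ee [ 0.489  -0.3506  0.0584]
expected shut [ 0.4892 -0.3503  0.058 ] travel 0.08521013928952738
52.85
```

View pics/p6.png

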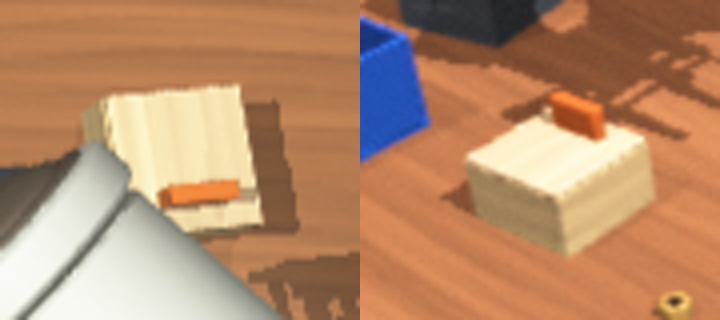

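View pics/p7.png

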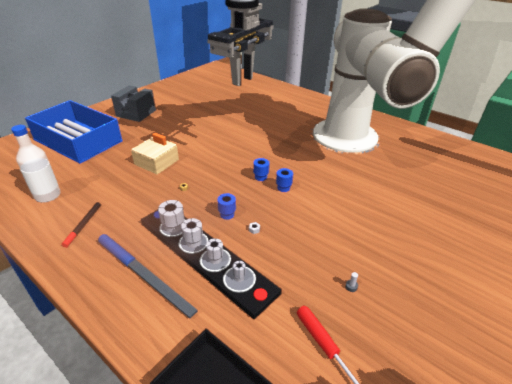

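The cover is flush with the case and travelled 85.2 mm from stop to stop. The collets stand in order at (239,275) to (172,215) and the arm is clear of everything, so I'm handing in.

```bash
python3 -c "
from workcell import bot
bot.job_done();print(bot.current_clock())"
```

```text
the job is handed in; nothing more can be done
the job is handed in; nothing more can be done
```

The collet set is put away and I handed the job in at about 53 s of the 134 s allowed.

- **Collets:** all four stand upright on the rail in order of size, with the smallest on the mark next to the red tag. Triangulated from both cameras, each is within about 0.5 mm of its mark. The top camera alone gave up to 1.3 mm, for collet_4, which is within the roughly 2 mm calibration. I did not repeat this measurement after the case work, but the final picture shows them unchanged.
- **Plug and case:** I slid the cover back to its stop and set the plug upright inside. I then pushed the cover shut until it met its stop at 12.7 N. It travelled 85.2 mm against the expected 85 mm, and the last picture shows it flush with the case.

The two cameras disagreed by 2–3 mm in y, so I averaged them. No check failed, and the blue look-alikes and other parts were not moved.

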